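# Fit the orange cone to the citrus juicer and hold it pressed

### The arm

A 6-joint arm with a two-finger parallel gripper is mounted at the origin on the work surface. World frame = base frame: x ahead of the robot, y to its left, z up, the work surface at z = 0. Lengths are in mm, angles in degrees, forces in N, time in s.
With the tool pointing down it reaches from about 300 to 850 mm from the base axis. Payload 4.2 kg.
Tool frame: the origin (TCP) lies on the centre line of the jaws, within the pads' length; the fingertips stand 14 mm ahead of it and the grasp point (between the pads) lies 5 mm behind it (env.finger_overhang is the z of the fingertips in the tool frame, in mm); z points along the fingers, y is the line along which they close (so a half turn about z gives the same grasp; the last joint's range is limited). The gripper opens to 91 mm and grips with 3 to 60 N. Pads are 32 mm wide; open, the fingers measure 118 mm over their backs; the gripper's body (76 mm by 178 mm) begins 60 mm behind the grasp point.
Start: joints at [-1.146, 18.312, 89.639, -0, 72.044, -1.146], TCP at [575.015, 0, 227.976] pointing down, gripper open.
Joint ranges: [-177.97, 177.97], [-48.28, 115.42], [12.27, 149.76], [-77.06, 257.06], [2.81, 150.46], [-146.56, 146.56]. Speed limits (degrees/s): [147.25, 147.25, 180, 180, 180, 180].

### API

Orientations are given as [roll, pitch, yaw] about the fixed x, y, z axes, in that order (R = Rz(yaw) Ry(pitch) Rx(roll)).
In Python, from workcell import sensors, viewer, env gives the robot as it stands. The module is installed in compiled form; this text tells all that it offers.
- The arm moves only by the tool step_arm, never from a script. Its argument "plan" is one flat list of numbers, 6 for each row, row after row: the shift along the tool's x, y, z in cm, then the turn, a rotation vector about the tool's x, y, z in rad. In form: [x, y, z, wx, wy, wz, x, y, z, wx, wy, wz, ...]. A call has 1 to 5 rows; each row shifts and turns the commanded pose from where the row before left it, along the tool's axes as they then stand; what a row does not reach is not made up. A row lasts 1/12 s, in which the tool goes at most 41.7 mm and 7.16 degrees, less where a joint would pass 70% of its speed; a pose out of reach is approached as far as the arm can. A call is refused whole if a number of a shift passes 4.17 or a number of a turn 0.125, either way. A call with a gripper value outside its range is refused whole. "hand" is the finger opening in cm, from 0 to 9.12, set as the call begins (left out, the last holds). The fingers move at their own pace and stop on an object; "newtons" is the grip in N (left out, the last holds). Time passes only in rows, so rows that do not move let the fingers close. It gives the time, the measured TCP pose, the force, the opening and the grip force at its end, in the units of the state.
- sensors.state(): the state, without advancing time (a new reading comes with each control period).
- viewer.grab_frame(name): name is "scene" or "side" or "wrist"; returns a dict with "img" (480x640x3 uint8, red, green, blue), "fx", "fy", "cx", "cy" (pixels), "position" and "attitude" of the camera in the world. Camera axes: x right, y down, z forward; pixel columns grow to the right and rows downward; lengths in mm; the calibration is good to about 2 mm. A picture is of the moment at which its call begins. There is no depth.
- env.job_done(): hands the job in; it is judged then, once.
Trained networks look in a picture, given as the dict that the camera call returned (one of the last four; its "shot" number tells which), for a name from the list of things; names that differ only in an ending like _2 or _b are one class to them, and where a whole thing is asked for, a point or a joint stands for the part that bears it (a point fixed in the world has none). Each returns a list of dicts, best first, with "score" (0 to 1); they miss things now and then, are a little off and sometimes report something else, mostly with a low value. They report only what shows in the picture. A call takes as long as a camera call. They do not tell look-alikes from the thing itself.
- viewer.boxes_of(name, picture): "location" ([column, row] in pixels, amid what is visible of it).
- viewer.pinpoint(name, picture): "location" ([column, row] in pixels: a listed point, or the origin of a listed thing).
The state is a dict: "time_s": time; "qpos": joint angles; "qvel": joint speeds; "effort": joint torques, N m; "ee_pos": TCP position; "ee_rot": TCP orientation; "force": force on the tool from outside, world axes, zero at the start; "torque": the same for the moment, N m; "gripper_width": finger opening in mm; "gripper_force": force on a finger pad.
Only numpy, scipy, OpenCV 4.12 (cv2) and the standard library are available. Lean on these libraries where they do the work, as an engineer would, in place of code of your own. Each camera call takes 0.05 s, during which the arm holds its last target. There are 200 camera calls.

### The job

Pick up the orange juicing cone from the drying tray, turn it until its socket lines up with the splines of the juicer's drive, and slide it fully home. Then press it down against the sprung drive, almost to the bottom of its travel, and finish like that: still gripping the cone and keeping it pressed, without letting go. Leave the green lime cone and everything else on the counter where it is.

Things in the scene. Friction and masses are not known exactly. Their poses are not given: they have to be found in the camera images.
- orange_cone_grip (a point): Orange plastic juicing cone, 62 mm tall, about 140 g, upright on the tray. Its lower 34 mm is a block 34 mm along x and 46 mm along y (grip the two flat y faces); above it a ribbed cone, radius 20 mm, narrows to a tip. This point is on its vertical axis, 24 mm above the underside.
- orange_cone: The same orange cone; origin at the centre of its underside. A plus-shaped socket opens downwards, arms along its x and y, each 9 mm wide and 27 mm tip to tip, so it fits the drive in any of four quarter turns. The slotted part reaches from 1 to 16 mm above the underside; the socket's ceiling is at 26 mm.
- drive_seat (a point): Centre of the round black seat (radius 18.5 mm) of the juicer's drive, on which the underside of a fitted cone rests; 125 mm above the counter, less by the value of joint press. Its x and y axes run along the white splines. A cone turned wrong stops 12 to 15 mm above the seat.
- drive: The drive, same origin and axes. White splines: a plus 24 mm tip to tip, arms 6 mm wide, rising 14 mm above the seat, with ridged tops. A steel pilot pin, 10.4 mm thick, tapered at the end, rises to 22 mm and enters the socket first, centring it at any angle. The drive turns only with effort (0.25 N m).
- press (a joint): How far the drive is pressed down, m: 0 is up (rest), 0.008 is the bottom stop. Spring: about 5 N to start moving, about 14 N at the bottom; springs back when released. A cone's own weight does not press it.
- juicer: Green citrus juicer fixed to the counter; origin at the centre of its underside. Round, radius 68 mm at the foot; on top an open shallow aluminium juice tray, rim radius 74 mm at 112 mm height, floor at 97 mm; the drive stands in its centre. A spout 98 mm from the axis points along its -x.
- tray: Grey flat drying tray, 130 x 250 mm (x, y), 8 mm thick, fixed; origin at the centre of its underside.
- lime_cone_grip (a point): The smaller green cone for limes on the same tray (block 34 x 40 mm, 54 mm tall): not wanted. Point on its axis, 24 mm above its underside.
- half_a: Orange half, flat side down on the cutting board, 74 mm wide, 36 mm tall; origin underneath.
- half_b: A second orange half of the same size.
- knife: Kitchen knife lying on the board, 240 mm long along its y, black handle; origin under the bolster.
- jug: White plastic bottle, 90 mm wide, 220 mm tall; origin underneath.
- can: Blue drink can, 66 mm wide, 115 mm tall; origin underneath.
- cup: Glass tumbler, 80 mm wide, 100 mm tall; origin underneath.
Not all that is in view belongs to the job. What is shaped like the juicer but yellow is not meant.

How it is judged (in metres and radians):
On the way, in this order (a step that is already met when the one before it is completed fails the run):
1. the orange cone is gripped and lifted clear of the tray (height (world z) of orange_cone_grip above 0.07 m and contact force between the fingers and orange_cone above 1 N), for 0.1 s.
2. the orange cone sits fully home on the drive, splines meshed (z of orange_cone_grip in the frame of drive_seat between 0.018 and 0.027 m and horizontal distance between orange_cone_grip and drive_seat below 0.004 m and angle between orange_cone_grip's own z axis and vertical below 0.12 rad and (angle between the x axis of orange_cone_grip and the x axis of drive_seat, either way round below 0.25 rad or angle between the x axis of orange_cone_grip and the y axis of drive_seat, either way round below 0.25 rad)), for 0.1 s.
At the end, for the whole second after the job is handed in: The orange cone is meshed and home on the drive (within 3 mm of its seat, 4 mm of its axis, splines aligned), the fingers still hold it, and the drive stays pressed down more than 5 mm of its 8 mm (all of step 2 and value of joint press above 0.005 m and contact force between the fingers and orange_cone above 2 N and contact force between orange_cone and drive above 4 N); the arm keeps its last pose, push and grip.
It fails at once if the lime cone, orange halves, knife, bottle, can or glass was moved more than 30 mm (distance of any of lime_cone_grip, half_a, half_b, knife, jug, can, cup from where it was at the start of the episode above 0.03 m).
It also fails if it takes over 45 s, if anything falls off the work surface, if the arm or the gripper's body presses on something with over 40 N, if the wrist force passes 120 N, or if a joint passes its speed limit or range.

## Working session

There is one attempt and no reset: what is moved stays moved. The work goes in short steps, Python scripts to look and compute and a tool call to move; the robot and the scene stay as the last step left them, time stands still between calls to the robot, and variables do not carry over. Pictures are saved under pics/ and viewed, at most 10 in all, crops included, and the job is handed in when it is done.

Besides the shell and the picture viewer there is one more tool, called as name(argument=value, ...), one argument or row to a line, values as JSON. step_arm: Moves the arm, as the interface text tells. Its arguments: {"type":"object","properties":{"plan":{"type":"array","items":{"type":"number"}},"hand":{"type":"number"},"newtons":{"type":"number"}},"required":["plan"]}

```bash
mkdir -p pics; cat > h.py <<'E'
import numpy as np, cv2
from scipy.spatial.transform import Rotation as R
from workcell import sensors, viewer, env
def ray(p,uv):
    A=np.array(p["attitude"],float)
    M=A if A.shape==(3,3) else R.from_euler('xyz',A,degrees=True).as_matrix()
    d=M@np.array([(uv[0]-p["cx"])/p["fx"],(uv[1]-p["cy"])/p["fy"],1]); return np.array(p["position"],float),d/np.linalg.norm(d)
def atz(p,uv,z):
    o,d=ray(p,uv); return o+d*(z-o[2])/d[2]
def tri(rs):
    A=sum(np.eye(3)-np.outer(d,d) for o,d in rs); b=sum((np.eye(3)-np.outer(d,d))@o for o,d in rs)
    x=np.linalg.solve(A,b); return x,max(np.linalg.norm(np.cross(x-o,d)) for o,d in rs)
E
python3 - <<'E'
from h import *
for c in ["scene","side","wrist"]:
    p=viewer.grab_frame(c); cv2.imwrite(f"pics/{c}0.png",p["img"][:,:,::-1]); print(c,p["position"],p["attitude"],p["fx"])
    for n in ["orange_cone_grip","drive_seat","lime_cone_grip","juicer","tray"]:
        print(n,[(np.round(d["location"]).tolist(),round(d["score"],2)) for d in viewer.pinpoint(n,p)[:3]])
a=cv2.imread("pics/scene0.png");b=cv2.imread("pics/side0.png")
E
```

```text
scene [1339.3655247  -764.83220433 1378.33970521] [-139.33280178   -0.25878359   45.41707992] 599.3539178504896
orange_cone_grip [([254.0, 279.0], 0.52)]
drive_seat [([365.0, 187.0], 0.67), ([439.0, 240.0], 0.61), ([214.0, 216.0], 0.47)]
lime_cone_grip [([285.0, 250.0], 0.65)]
juicer [([303.0, 188.0], 0.93), ([362.0, 216.0], 0.88), ([222.0, 246.0], 0.73)]
tray [([273.0, 270.0], 0.62), ([365.0, 186.0], 0.55), ([258.0, 285.0], 0.31)]
side [ 293.8049712  -682.89037205  927.59331137] [-137.37665779   -0.51943166  -20.82130099] 467.135676087898
orange_cone_grip [([330.0, 331.0], 0.74)]
drive_seat [([240.0, 330.0], 0.78), ([378.0, 157.0], 0.66), ([208.0, 216.0], 0.65)]
lime_cone_grip [([304.0, 290.0], 0.66), ([406.0, 299.0], 0.59)]
juicer [([287.0, 215.0], 0.8), ([250.0, 361.0], 0.74), ([372.0, 198.0], 0.6)]
tray [([325.0, 315.0], 0.75)]
wrist [575.92416926  83.02040885 384.85802306] [ 1.63074885e+02 -5.45192889e-03 -1.82380221e-02] 348.1068141435884
orange_cone_grip [([264.0, 362.0], 0.71)]
drive_seat []
lime_cone_grip [([240.0, 263.0], 0.69)]
juicer [([63.0, 36.0], 0.9)]
tray [([267.0, 300.0], 0.86)]
```

```bash
python3 -c "
from h import *
print(sensors.state(), env.finger_overhang)"
```

```text
{'time_s': 0.9, 'qpos': array([-1.14542898e+00,  1.83096292e+01,  8.96389587e+01, -1.53623424e-03,
        7.20425140e+01, -1.14718592e+00]), 'qvel': array([ 0.00106572,  0.0597174 , -0.04151839,  0.03457037, -0.04886446,
       -0.0594734 ]), 'effort': array([ 5.21086276e-04, -4.12344396e+01, -2.32229161e+01,  7.31313648e-02,
        3.76564683e-02,  4.32318160e-06]), 'ee_pos': array([ 5.75020275e+02, -2.96109264e-03,  2.27998992e+02]), 'ee_rot': array([1.79991133e+02, 1.63932551e-03, 9.00022303e+01]), 'force': array([ 0.36223895, -1.29684433,  0.20404446]), 'torque': array([ 9.90353755e-05, -2.44387242e-02, -5.76306571e-03]), 'gripper_force': 0.0, 'gripper_width': 91.1603409728745} 14.0
```

View pics/scene0.png

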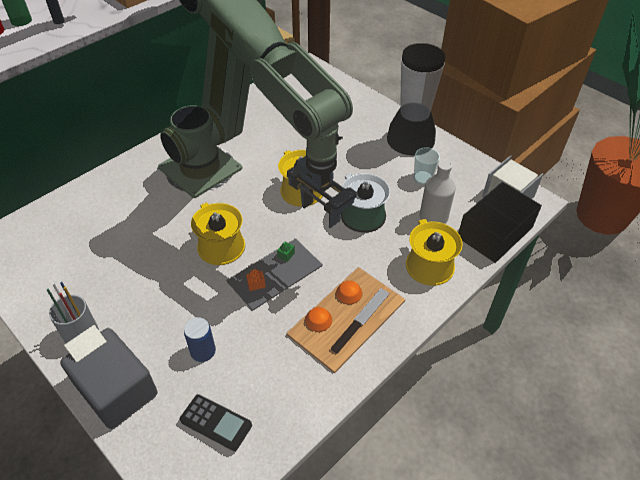

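View pics/side0.png

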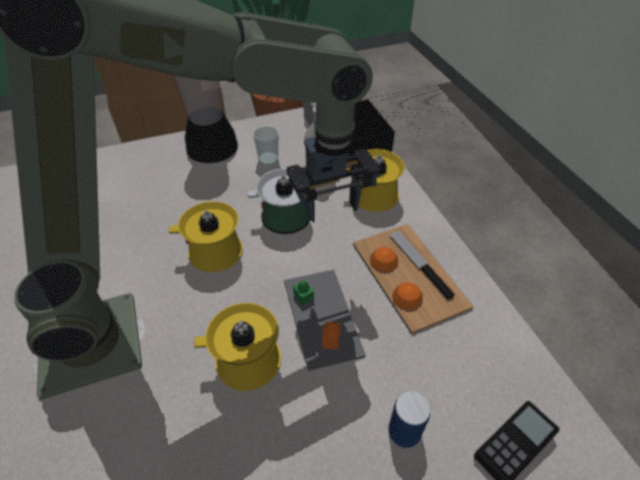

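In the scene view the green juicer's drive is near (365,187). The yellow look-alikes are at (217,220), (297,160) and (435,240). The orange cone is at (256,280) and the lime cone at (286,251). In the side view the green juicer is at (284,187), the orange cone at (331,335) and the lime cone at (304,292). I will triangulate these and check a crop.

```bash
python3 - <<'E'
from h import *
s=viewer.grab_frame("scene");d=viewer.grab_frame("side");w=viewer.grab_frame("wrist")
print("orange",tri([ray(s,(254,279)),ray(d,(330,331))]),tri([ray(s,(254,279)),ray(d,(330,331)),ray(w,(264,362))]))
print("lime",tri([ray(s,(285,250)),ray(d,(304,290)),ray(w,(240,263))]))
print("drive",tri([ray(s,(365,187)),ray(d,(284,187))]), atz(s,(365,187),125))
print("w",atz(w,(264,362),32),atz(w,(240,263),32))
a=cv2.resize(s["img"][150:310,190:350],(480,480),interpolation=2)
b=w["img"][:,:,::-1]
a=cv2.resize(s["img"][150:310,200:360,::-1],(320,320),interpolation=2)
a=np.vstack([a,np.zeros((160,320,3),np.uint8)])
cv2.imwrite("pics/c1.png",np.hstack([cv2.resize(b,(480,360)),a[:360]]))
E
```

```text
orange (array([ 502.79762374, -185.61796351,   38.13782482]), np.float64(2.4407737827761653)) (array([ 504.04539824, -183.10636811,   33.54660143]), np.float64(4.390264133036275))
lime (array([486.57219724, -55.09923293,  34.69356593]), np.float64(1.6090970020302087))
drive (array([527.99728097, 230.75651581, 115.47481609]), np.float64(7.263153316619473)) [529.22206849 232.14338501 125.        ]
w [ 507.38833246 -182.05165726   32.        ] [487.44500358 -55.70008733  32.        ]
```

View pics/c1.png

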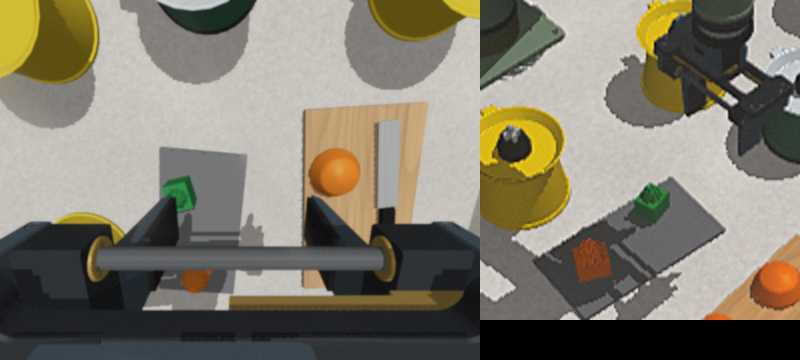

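The orange cone is the brown-orange ribbed block on the shaded lower part of the tray: crop about (590,258), side view (331,335). The orange domes on the board are fruit halves, and the green block at about (650,200) in the crop is the lime cone. I'll move the wrist closer to measure its pose and yaw.

step_arm(
  plan=[-3.2,-1.75,0,0,0,0,-3.2,-1.75,0,0,0,0,-3.2,-1.75,0,0,0,0,-3.2,-1.75,0,0,0,0,0,0,0,0,0,0],
)

```text
time_s: 1.47
ee_pos: [502.1, -132.3, 228.1]
ee_rot: [-179.9, 0.2, 89.7]
force: [-0.2, 0.6, 0.2]
gripper_width: 91.2
gripper_force: 0.0
```

```bash
python3 - <<'E'
from h import *
w=viewer.grab_frame("wrist");st=sensors.state();print(st["ee_pos"],st["ee_rot"],w["position"],w["attitude"])
for n in ["orange_cone_grip","orange_cone","lime_cone_grip"]:
    for q in viewer.pinpoint(n,w)[:2]: print(n,np.round(q["location"],1),round(q["score"],2),atz(w,q["location"],8 if n=="orange_cone" else 32).round(1))
cv2.imwrite("pics/w1.png",cv2.resize(w["img"][:,:,::-1],(800,600)))
E
```

```text
[ 503.73573812 -130.16008709  228.22345945] [1.79994287e+02 2.23502167e-02 8.97432762e+01] [503.70184684 -48.89838468 384.79254085] [ 1.62919603e+02  1.04211781e-01 -2.77802114e-01]
orange_cone_grip [327.2 261.8] 0.94 [ 508.6 -187.4   32. ]
orange_cone [326.4 250.8] 0.81 [ 508.  -183.2    8. ]
lime_cone_grip [306.6 133.7] 0.85 [488.6 -53.8  32. ]
```

View pics/w1.png

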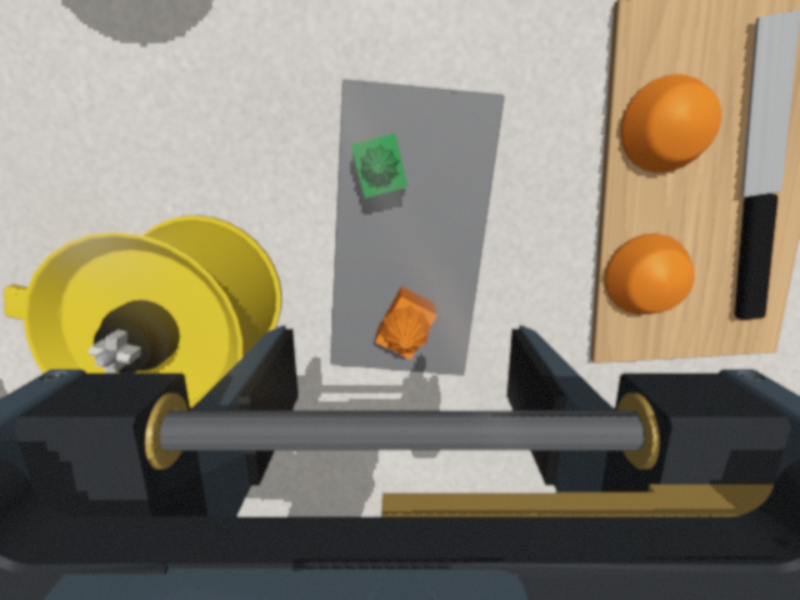

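The wrist view shows the orange cone at about (405,322) in the enlarged picture, its block turned roughly -27°. The lime cone is at (379,165) and a yellow juicer on the left at (130,300). Next is a silhouette fit for exact x, y and yaw.

```bash
cat >> h.py <<'E'
from scipy.optimize import minimize
def proj(p,P):
    A=np.array(p["attitude"],float); M=R.from_euler('xyz',A,degrees=True).as_matrix()
    c=(P-np.array(p["position"]))@M; return np.c_[p["fx"]*c[:,0]/c[:,2]+p["cx"],p["fy"]*c[:,1]/c[:,2]+p["cy"]]
def model(q,z0=8):
    x,y,a=q; t=np.linspace(0,2*np.pi,24,endpoint=False)
    P=[(sx*17,sy*23,z) for sx in(-1,1) for sy in(-1,1) for z in(0,34)]+[(20*np.cos(u),20*np.sin(u),34) for u in t]+[(0,0,62)]
    return np.array(P)@R.from_euler('z',a,degrees=True).as_matrix().T+[x,y,z0]
E
python3 - <<'E'
from h import *
w=viewer.grab_frame("wrist"); hsv=cv2.cvtColor(w["img"],cv2.COLOR_RGB2HSV)
m=((hsv[...,0]<20)&(hsv[...,1]>150)&(hsv[...,2]>50)).astype(np.uint8)
n,l,s,c=cv2.connectedComponentsWithStats(m); k=min((i for i in range(1,n) if s[i,4]>200),key=lambda i:np.hypot(*(c[i]-[324,258]))); m=(l==k).astype(np.uint8); print(s[k],c[k])
x0,y0=int(c[k][0])-50,int(c[k][1])-50; M=cv2.resize(m[y0:y0+100,x0:x0+100],(800,800),interpolation=cv2.INTER_LINEAR)
def cost(q):
    h=cv2.convexHull(((proj(w,model(q))-[x0-.5,y0-.5])*8).astype(np.int32)); I=np.zeros_like(M); cv2.fillConvexPoly(I,h,1)
    return 1-(I&M).sum()/(I|M).sum()
for a in(-40,-27,-15,60):
    r=minimize(cost,[508,-185,a],method="Nelder-Mead",options=dict(initial_simplex=[[508,-185,a],[514,-185,a],[508,-179,a],[508,-185,a+12]])); print(r.x.round(2),r.fun.round(4))
for d in viewer.pinpoint("drive_seat",w)[:2]: print(atz(w,d["location"],125))
E
```

```text
[ 297  235   47   56 1658] [320.74969843 263.53679131]
[ 505.13 -185.26  -26.39] 0.0767
[ 505.26 -185.25  -27.56] 0.077
[ 505.06 -185.21  -26.64] 0.0771
[ 504.89 -185.12   83.33] 0.2389
[ 321.03207838 -159.52357025  125.        ]
[708.23131965 -66.55500051 125.        ]
```

step_arm(
  plan=[-4,0.1,0,0,0,0,-1.5,0,0,0,0,-0.12,0,0,0,0,0,-0.12,0,0,0,0,0,-0.12,0,0,0,0,0,-0.12],
  hand=9,
)

```text
time_s: 2.18
ee_pos: [506.7, -182.3, 227.7]
ee_rot: [180.0, -0.0, 117.9]
force: [-0.3, -0.0, -0.5]
gripper_width: 90.0
gripper_force: 0.0
```

step_arm(
  plan=[0,0,0,0,0,-0.12,0,0,0,0,0,-0.12,0,0,0,0,0,-0.12,0,0,0,0,0,-0.12,0,0,0,0,0,-0.12],
)

```text
time_s: 2.6
ee_pos: [506.8, -181.8, 227.8]
ee_rot: [180.0, -0.0, 152.3]
force: [-0.1, -0.1, -0.2]
gripper_width: 90.3
gripper_force: 0.0
```

step_arm(
  plan=[0,0,3,0,0,-0.02,0,0,3,0,0,0,0,0,3,0,0,0,0,0,0,0,0,0,0,0,0,0,0,0],
)

```text
time_s: 3.02
ee_pos: [505.9, -181.9, 137.0]
ee_rot: [-180.0, -0.2, 153.1]
force: [-0.3, -0.3, 1.1]
gripper_width: 90.0
gripper_force: 0.0
```

```bash
python3 - <<'E'
from h import *
st=sensors.state();print(st["ee_pos"],st["ee_rot"],st["qpos"])
w=viewer.grab_frame("wrist")
for n in ["orange_cone_grip","lime_cone_grip"]:
    for q in viewer.pinpoint(n,w)[:2]: print(n,np.round(q["location"],1),round(q["score"],2),atz(w,q["location"],32).round(1))
I=w["img"].copy()
P=proj(w,model([505.1,-185.2,-26.8])); cv2.polylines(I,[cv2.convexHull(P.astype(np.int32))],True,(0,0,255),1)
cv2.imwrite("pics/w2.png",I[:,:,::-1])
E
```

```text
[ 505.85012286 -181.89151643  137.03843775] [-179.98630575   -0.18697209  153.11533386] [-2.10064939e+01  1.93861767e+01  1.02194092e+02  6.47387923e-03
  5.86071229e+01 -8.41252314e+01]
orange_cone_grip [316.8 241.9] 0.72 [ 506.9 -185.9   32. ]
lime_cone_grip [467.6 138.8] 0.61 [486.4 -52.4  32. ]
```

View pics/w2.png

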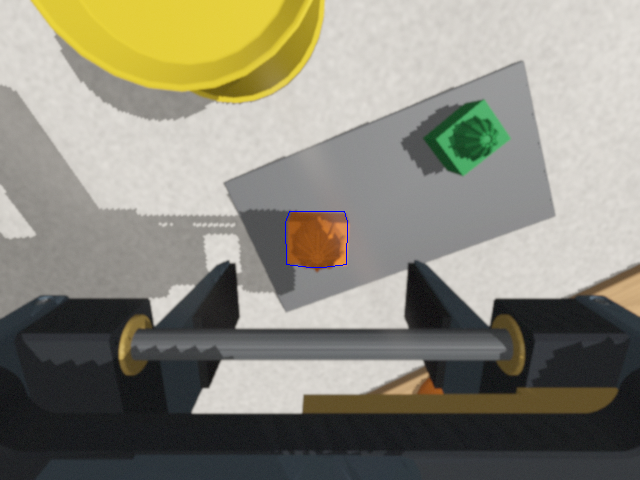

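The wrist view shows the orange cone at (317,241), square to the jaws. The model outline is about 3 px too high, so the cone is really near (506.5,-186). I'll descend and grip.

step_arm(
  plan=[-0.24,-0.34,3,0,0,0,0,0,3,0,0,0,0,0,3,0,0,0,0,0,1.9,0,0,0,0,0,0,0,0,0],
)

```text
time_s: 3.58
ee_pos: [505.3, -186.5, 27.0]
ee_rot: [-180.0, -0.3, 153.0]
force: [0.3, 0.2, 0.2]
gripper_width: 90.1
gripper_force: 0.0
```

step_arm(
  plan=[0,0,0,0,0,0,0,0,0,0,0,0,0,0,0,0,0,0,0,0,0,0,0,0,0,0,0,0,0,0],
  hand=3.5,
  newtons=35,
)

```text
time_s: 4.0
ee_pos: [507.4, -187.4, 30.3]
ee_rot: [180.0, 0.1, 153.0]
force: [-0.4, 0.8, -1.1]
gripper_width: 59.6
gripper_force: 0.0
```

step_arm(
  plan=[0,0,0,0,0,0,0,0,0,0,0,0,0,0,0,0,0,0,0,0,0,0,0,0,0,0,0,0,0,0],
)

```text
time_s: 4.42
ee_pos: [506.9, -187.1, 29.4]
ee_rot: [180.0, 0.0, 153.0]
force: [-0.1, 1.2, 5.8]
gripper_width: 46.2
gripper_force: 34.9
```

step_arm(
  plan=[0,0,-2,0,0,0,0,0,-4,0,0,0,0,0,-4,0,0,0,0,0,-4,0,0,0,0,0,-4,0,0,0],
)

```text
time_s: 4.83
ee_pos: [505.8, -187.0, 210.1]
ee_rot: [-180.0, -0.1, 153.0]
force: [0.2, -0.3, -1.9]
gripper_width: 45.8
gripper_force: 34.9
```

```bash
python3 - <<'E'
from h import *
s=viewer.grab_frame("scene");st=sensors.state();print(st["ee_pos"],st["ee_rot"],st["gripper_force"],st["gripper_width"])
for n in ["jug","cup","juicer"]:
    for q in viewer.pinpoint(n,s)[:3]: print(n,np.round(q["location"],1),round(q["score"],2),atz(s,q["location"],0).round(1))
for q in viewer.pinpoint("drive_seat",s): print(np.round(q["location"],1),round(q["score"],2),atz(s,q["location"],125).round(1))
E
```

```text
[ 510.1006685  -188.67834303  218.76778313] [179.93941933   0.8385285  153.02874467] 34.87140744924545 46.073214928532565
jug [431.3 220.7] 0.82 [693.7 369.3   0. ]
jug [368.2 186.7] 0.56 [454.8 340.1   0. ]
jug [361.1 322.7] 0.34 [794.6 -60.8   0. ]
cup [421.6 174.9] 0.7 [541.5 509.1   0. ]
juicer [361.9 215.6] 0.94 [528.  230.6   0. ]
juicer [429.9 268.1] 0.94 [807.7 219.3  -0. ]
juicer [303.3 188.3] 0.71 [311.8 183.    0. ]
[368.4 187.6] 0.69 [538.  237.5 125. ]
[298.1 162.4] 0.59 [311.4 163.9 125. ]
[435.8 238.2] 0.47 [801.9 223.8 125. ]
```

step_arm(
  plan=[1.1,3.8,0,0,0,0,1.1,3.8,0,0,0,0,1.1,3.8,0,0,0,0,1.1,3.8,0,0,0,0,1.1,3.8,0,0,0,0],
)

```text
time_s: 5.5
ee_pos: [542.3, 8.8, 206.0]
ee_rot: [-179.8, -0.3, 153.0]
force: [1.3, -0.5, -0.7]
gripper_width: 46.0
gripper_force: 34.9
```

step_arm(
  plan=[1.1,3.8,0,0,0,0,1.1,3.8,0,0,0,0,1.1,3.8,0,0,0,0,1.1,3.8,0,0,0,0,1.1,3.8,0,0,0,0],
)

```text
time_s: 5.92
ee_pos: [579.6, 203.0, 205.7]
ee_rot: [-179.7, -0.2, 153.0]
force: [0.6, -1.1, -0.4]
gripper_width: 45.8
gripper_force: 34.9
```

step_arm(
  plan=[0,0,0,0,0,0,0,0,0,0,0,0,0,0,0,0,0,0],
)

```text
time_s: 6.17
ee_pos: [579.7, 200.9, 206.3]
ee_rot: [-179.8, -0.2, 153.1]
force: [-0.6, 0.0, -0.8]
gripper_width: 46.2
gripper_force: 34.9
```

```bash
python3 - <<'E'
from h import *
w=viewer.grab_frame("wrist");st=sensors.state();print(st["ee_pos"],st["ee_rot"])
for n,z in [("drive_seat",125),("drive",125),("juicer",0),("orange_cone_grip",st["ee_pos"][2]+5)]:
    for q in viewer.pinpoint(n,w)[:2]: print(n,np.round(q["location"],1),round(q["score"],2),atz(w,q["location"],z).round(1))
np.save("w3.npy",w,allow_pickle=True)
cv2.imwrite("pics/w3.png",cv2.resize(w["img"][:,:,::-1],(800,600)))
E
```

```text
[579.99247101 200.30067656 207.00570459] [-1.79810137e+02 -1.41772324e-01  1.52999645e+02]
drive_seat [330.1 171.1] 0.81 [533.2 231.4 125. ]
drive [329.6 167.5] 0.73 [530.9 232.2 125. ]
juicer [326.8 153. ] 0.82 [528.9 232.6   0. ]
orange_cone_grip [323.5 298.4] 0.59 [576.6 204.2 212. ]
```

View pics/w3.png

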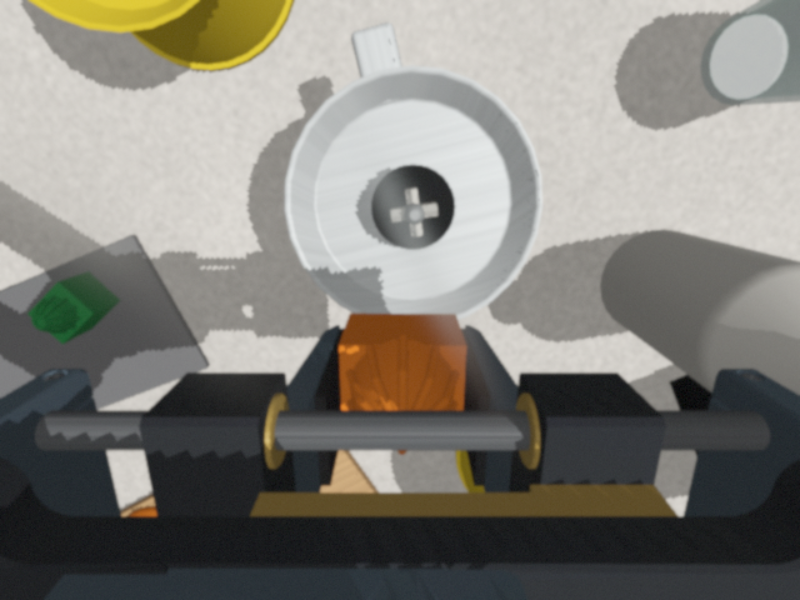

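The wrist view shows the green juicer's black seat at enlarged (413,207), with white splines tilted about 8° in the image. The cone is held square, with its block's front edges at rows of about 313 and 346. Now I'll fit the spline angle and the cone's offset in the grip.

```bash
python3 - <<'E'
from h import *
w=np.load("w3.npy",allow_pickle=True).item(); I=w["img"]; g=cv2.cvtColor(I,cv2.COLOR_RGB2GRAY)
# seat: dark disc
m=(g[110:220,280:380]<70).astype(np.uint8); m=cv2.morphologyEx(m,cv2.MORPH_CLOSE,np.ones((9,9)))
m=cv2.morphologyEx(m,cv2.MORPH_OPEN,np.ones((9,9)))
n,l,s,c=cv2.connectedComponentsWithStats(m); k=1+np.argmax(s[1:,4]); k=l[57,50] or k
ct=max(cv2.findContours((l==k).astype(np.uint8),0,1)[0],key=len); e=cv2.fitEllipse(cv2.convexHull(ct)); 
print("seat",e, atz(w,np.array(e[0])+[280,110],125).round(1))
# spline fit: plus template on plane z=139, score by mean gray inside minus ring
yy,xx=np.mgrid[-16:16.1:.5,-16:16.1:.5]; 
def samp(cx,cy,a):
    c_,s_=np.cos(np.radians(a)),np.sin(np.radians(a)); P=np.stack([cx+c_*xx-s_*yy,cy+s_*xx+c_*yy,np.full_like(xx,138.)],-1).reshape(-1,3)
    q=proj(w,P).astype(np.float32).reshape(xx.shape+(2,)); return cv2.remap(g,q[...,0],q[...,1],cv2.INTER_LINEAR).astype(float)
plus=((abs(xx)<3)&(abs(yy)<12))|((abs(yy)<3)&(abs(xx)<12)); out=~plus&(np.hypot(xx,yy)<15)
best=sorted(((lambda v:(v[plus].mean()-v[out].mean()))(samp(cx,cy,a)),cx,cy,a) for cx in np.arange(524,537,1) for cy in np.arange(226,238,1) for a in range(0,90,2))
for b in best[-6:]: print(np.round(b,1))
st=sensors.state(); t=st["ee_pos"]
for d in (0,4):
    yaw=63; cx,cy=t[:2]+d*np.array([np.cos(np.radians(153)),np.sin(np.radians(153))]); P=proj(w,model([cx,cy,yaw-90],t[2]-21.4))[:8]; print(d,(P*1.25).round(0).tolist())
E
```

```text
seat ((61.64861297607422, 48.464271545410156), (36.38148880004883, 55.80057907104492), 150.93222045898438) [529.2 242.  125. ]
[ 71.3 532.  233.   70. ]
[ 71.6 532.  233.   72. ]
[ 71.8 531.  233.   74. ]
[ 72.2 531.  233.   68. ]
[ 73. 531. 233.  72.]
[ 73.2 531.  233.   70. ]
0 [[347.0, 323.0], [335.0, 356.0], [454.0, 323.0], [464.0, 357.0], [350.0, 393.0], [339.0, 438.0], [451.0, 393.0], [460.0, 439.0]]
4 [[347.0, 314.0], [335.0, 346.0], [454.0, 314.0], [465.0, 346.0], [349.0, 385.0], [339.0, 429.0], [451.0, 385.0], [461.0, 430.0]]
```

step_arm(
  plan=[2.7,0.3,0,0,0,0,2.7,0.3,0,0,0,-0.07,0,0,1,0,0,-0.07,0,0,1,0,0,0,0,0,0,0,0,0],
)

```text
time_s: 6.83
ee_pos: [534.6, 230.2, 187.2]
ee_rot: [-179.9, -0.1, 160.9]
force: [0.2, -0.5, -2.0]
gripper_width: 46.0
gripper_force: 34.9
```

step_arm(
  plan=[0,0,0,0,0,0,0,0,0,0,0,0],
)

```text
time_s: 7.0
ee_pos: [536.3, 230.7, 189.1]
ee_rot: [180.0, 0.0, 160.9]
force: [-0.5, -0.2, -0.5]
gripper_width: 45.8
gripper_force: 34.9
```

```bash
python3 - <<'E'
from h import *
w=viewer.grab_frame("wrist");d=viewer.grab_frame("side");st=sensors.state();print(st["ee_pos"],st["ee_rot"],st["force"])
a=w["img"][130:370,160:480]; b=d["img"][110:260,190:390]
cv2.imwrite("pics/w4.png",np.vstack([cv2.resize(a,(400,300)),cv2.resize(b,(400,300))])[:,:,::-1])
E
```

```text
[536.29171498 230.95350812 189.30342625] [1.79969093e+02 4.23923445e-02 1.60963000e+02] [ 0.12097822  0.76228126 -1.78026777]
```

View pics/w4.png

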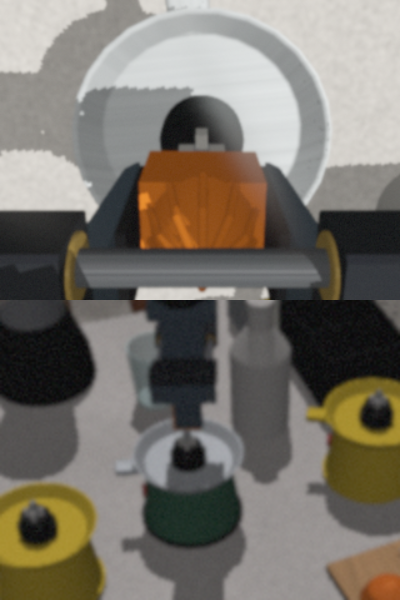

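The upper half of the crop shows the spline arm vertical at column 201, with the cone block centred at 202–203. Angle and lateral position are both good. The lower half (side view) shows the cone above the drive of the green juicer. Going down gently.

step_arm(
  plan=[0,0,1,0,0,0,0,0,0.8,0,0,0,0,0,0.4,0,0,0,0,0,0.4,0,0,0,0,0,0,0,0,0],
)

```text
time_s: 7.52
ee_pos: [534.9, 231.0, 161.6]
ee_rot: [-179.9, -0.1, 161.0]
force: [-0.0, -0.3, -1.3]
gripper_width: 45.7
gripper_force: 34.9
```

step_arm(
  plan=[0,0,0.3,0,0,0,0,0,0,0,0,0],
)

```text
time_s: 7.68
ee_pos: [535.2, 231.2, 159.5]
ee_rot: [-180.0, -0.0, 161.0]
force: [-0.9, 0.2, -1.1]
gripper_width: 46.2
gripper_force: 34.9
```

step_arm(
  plan=[0,0,0.3,0,0,0,0,0,0.3,0,0,0,0,0,0,0,0,0],
)

```text
time_s: 7.93
ee_pos: [535.1, 231.3, 153.4]
ee_rot: [-180.0, -0.0, 161.0]
force: [-0.4, -0.4, -1.5]
gripper_width: 45.9
gripper_force: 34.9
```

step_arm(
  plan=[0,0,0.3,0,0,0,0,0,0.2,0,0,0,0,0,0,0,0,0],
)

```text
time_s: 8.18
ee_pos: [535.1, 231.3, 148.4]
ee_rot: [-180.0, -0.1, 161.0]
force: [-3.7, 1.1, -1.6]
gripper_width: 45.7
gripper_force: 34.9
```

step_arm(
  plan=[0.05,0,0.1,0,0,0,0,0,0.1,0,0,0,0,0,0.1,0,0,0,0,0,0,0,0,0],
)

```text
time_s: 8.52
ee_pos: [535.1, 231.5, 146.4]
ee_rot: [180.0, 0.0, 161.0]
force: [-4.0, 0.1, 3.7]
gripper_width: 45.9
gripper_force: 34.9
```

step_arm(
  plan=[0,0,0.1,0,0,0,0,0,0.1,0,0,0,0,0,0,0,0,0],
)

```text
time_s: 8.77
ee_pos: [535.1, 231.4, 144.5]
ee_rot: [180.0, 0.0, 161.0]
force: [-4.1, -0.5, 5.3]
gripper_width: 45.9
gripper_force: 34.9
```

step_arm(
  plan=[0.05,0,0.15,0,0,0,0,0,0.15,0,0,0,0,0,0.1,0,0,0,0,0,0,0,0,0,0,0,0,0,0,0],
)

```text
time_s: 9.18
ee_pos: [535.1, 231.5, 141.4]
ee_rot: [180.0, 0.1, 161.1]
force: [-3.4, -1.5, 9.4]
gripper_width: 45.9
gripper_force: 34.9
```

step_arm(
  plan=[0,0,0.1,0,0,0,0,0,0,0,0,0,0,0,0,0,0,0],
)

```text
time_s: 9.43
ee_pos: [535.1, 231.5, 140.6]
ee_rot: [180.0, 0.1, 161.1]
force: [-5.0, -0.4, 10.3]
gripper_width: 45.7
gripper_force: 34.9
```

step_arm(
  plan=[0,0,0.1,0,0,0,0,0,0,0,0,0,0,0,0,0,0,0],
)

```text
time_s: 9.68
ee_pos: [535.1, 231.5, 139.8]
ee_rot: [179.9, 0.1, 161.1]
force: [-5.1, -2.0, 10.9]
gripper_width: 46.1
gripper_force: 34.9
```

```bash
python3 - <<'E'
from h import *
w=viewer.grab_frame("wrist");d=viewer.grab_frame("side");st=sensors.state();print(st["ee_pos"],st["ee_rot"],st["force"],st["gripper_force"])
a=w["img"][130:370,160:480]; b=d["img"][110:260,190:390]
cv2.imwrite("pics/w5.png",np.vstack([cv2.resize(a,(400,300)),cv2.resize(b,(400,300))])[:,:,::-1])
E
```

```text
[535.09580738 231.50030569 139.81333598] [1.79948468e+02 1.11847949e-01 1.61056844e+02] [-5.02783437 -1.49571923 10.04544944] 34.87159475684166
```

View pics/w5.png

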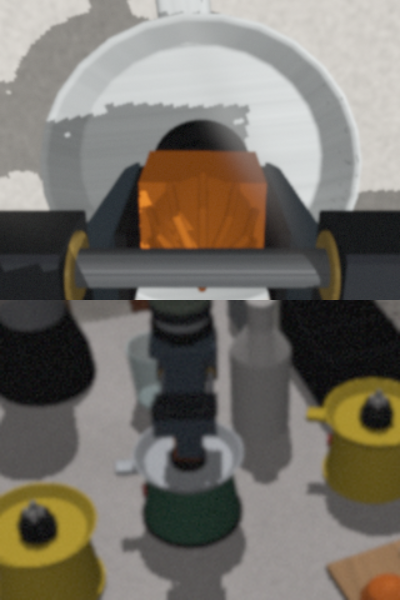

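The wrist crop shows the cone unmoved in the grip (top edge still at row 150), with the seat directly beneath it. The side view shows it seated in the green juicer. I'll press slightly further for margin, then hand in.

step_arm(
  plan=[0,0,0.06,0,0,0,0,0,0,0,0,0,0,0,0,0,0,0],
)

```text
time_s: 10.03
ee_pos: [535.1, 231.5, 139.3]
ee_rot: [179.9, 0.1, 161.1]
force: [-4.6, -0.9, 12.0]
gripper_width: 45.9
gripper_force: 34.9
```

```bash
python3 -c "
from h import *
s=sensors.state();print(s['ee_pos'],s['force'])
print(env.job_done())"
```

```text
[535.07931025 231.45859841 139.30334214] [-4.5656349  -0.8683536  11.95218367]
the job is handed in; nothing more can be done
None
```

The orange cone is on the green juicer's drive with the splines aligned, still gripped at about 35 N and pressed down roughly 7 of 8 mm (estimated from arm height and force); the job is handed in at about 10 s, but no verdict came back.

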